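# Turn the paint sample leaf and swing the magnifier over it

### The job

On the sample stand, turn the hinged metal leaf over its spine with your fingertips and press it down so that it lies flat on the other bed. Then push the magnifier arm round until its lens is centred over the turned leaf, and leave it there. Only push and press, without force and without gripping or picking anything up, and leave the loose things on the bench where they are.

Things in the scene. Friction and masses are not known exactly. Their poses are not given: they have to be found in the camera images.
- stand: fixed paint-sample stand: two wooden beds, each 100 (x) by 78 mm, tops 56 mm above the bench, outer sides at y = -85 and +85 mm, on an iron foot 120 x 190 x 14 mm. Origin on the bench below the middle of the spine; x runs along the spine, y across it from the bed where the leaf begins (-y) to the empty bed (+y), z up.
- spine (a point): middle of the leaf's hinge axis, at x = 0, y = 0, 60 mm above the bench on the stand; the axis is the stand's x axis
- leaf (a joint): angle of the leaf (rad): 0 = flat on the -y bed, pi/2 = upright, pi = flat on the +y bed. It begins a little ajar at 0.12 to 0.45. The hinge is stiff (0.14 N m of friction): the leaf stays where it is left, does not fall by itself, and must be pressed down to lie flat.
- leaf_edge (a point): middle of the leaf's free edge, 115 mm from the spine, at mid-thickness. The leaf is an aluminium plate 100 mm along the spine, 115 mm from the spine to the free edge, 4 mm thick, about 0.14 kg; when flat its outer 30 mm stand out beyond the bed with free air below down to the bench. 3 N at the free edge turns it
- leaf_mid (a point): centre of the leaf, 57.5 mm from the spine, at mid-thickness
- magnifier (a joint): angle of the magnifier arm about its upright post (rad): 0 = lens centred over the +y bed's leaf position; grows as the arm swings away from it, clockwise seen from above; begins at 0.8 to 1.2, can go to -0.5 and 1.5. Stiff (0.25 N m): a push of about 2 N at the lens swings it, and it stays where it is left
- lens (a point): centre of the magnifier's lens: a round iron ring 100 mm across, 26 mm high (its underside 129 mm and its top 155 mm above the bench) with glass in it, joined to the post by a round bar 16 mm thick. The lens centre is 165.5 mm from the pivot axis
- pivot (a point): point on the vertical pivot axis of the magnifier arm, 142 mm above the bench; the iron post below it, 22 mm thick on a foot disc 68 mm wide, stands at x = +130, y = +160 mm of the stand
- clip0: one of three chrome spring clips, a U of bent strip 36 x 16 mm and 21 mm high, lying loose; origin at the centre of its underside; leave alone
- clip1: one of three chrome spring clips, a U of bent strip 36 x 16 mm and 21 mm high, lying loose; origin at the centre of its underside; leave alone
- clip2: one of three chrome spring clips, a U of bent strip 36 x 16 mm and 21 mm high, lying loose; origin at the centre of its underside; leave alone
- fitting: loose brass grease fitting standing upright, 18 mm across, 29 mm high; origin at the centre of its underside; leave alone
- knob: loose brown bakelite knob, 40 mm across, 27 mm high; origin at the centre of its underside; leave alone
- tin: steel coffee tin of rivets, 74 mm across, 90 mm high, open, standing behind the stand's -y side; origin at the centre of its underside; leave alone

How it is judged:
By the outcome, as a careful person would: the job done as asked, in the order asked, and still so for the second after the job is handed in, with the robot touching nothing.
It also fails if it takes over 51 s, if anything falls off the work surface, if the arm or the gripper's body presses on something with over 40 N, if the wrist force passes 120 N, or if a joint passes its speed limit or range.

### The arm

A 6-joint arm with a two-finger parallel gripper is mounted at the origin on the work surface. World frame = base frame: x ahead of the robot, y to its left, z up, the work surface at z = 0. Lengths are in m, angles in rad, forces in N, time in s.
With the tool pointing down it reaches from about 0.25 to 0.725 m from the base axis. Payload 4 kg.
Tool frame: the origin (TCP) lies where the fingers leave the gripper's body, on its centre line; the fingertips stand 73 mm ahead of it and the grasp point (between the pads) lies 54 mm ahead of it (bot.tip_reach is the z of the fingertips in the tool frame, in m); z points along the fingers, x is the direction in which the jaws open and shut, and the axes are right-handed (so a half turn about z gives the same grasp; the last joint's range is limited). The gripper opens to 85 mm and grips with 20 to 120 N. Pads are 22 mm wide; open, the fingers measure 114 mm over their backs; the gripper's body (76 mm by 85 mm) begins 54 mm behind the grasp point. The pads swing forward as they close: fully open they stand 13 mm farther back than shut.
Start: joints at [1.116, 0.241, 0.005, 1.335, 0, 1.571], TCP at [0.22, 0.449, 0.304] pointing down, gripper open.
Joint ranges: [-2.72, 2.72], [-1.05, 1.87], [-1.09, 1.28], [-1.99, 2.15], [-1.42, 1.44], [-3.14, 3.14]. Speed limits (rad/s): [2.79, 2.79, 3.14, 3.14, 3.14, 3.14].

### API

Orientations are given as a unit quaternion [x, y, z, w].
In Python, from workcell import bot, vision, job_done gives the robot as it stands.
- The arm moves only by the tool drive_tool, never from a script. Its argument "steps" is one flat list of numbers, 7 for each row, row after row: the shift along the tool's x, y, z in m, then the turn, a rotation vector about the tool's x, y, z in degrees, then the closure, from -1 (fully open) to 1 (shut). A call has 1 to 8 rows; each row shifts and turns the commanded pose from where the row before left it, along the tool's axes as they then stand; what a row does not reach is not made up. A row lasts 1/12 s, in which the tool goes at most 41.7 mm and 7.16 degrees, less where a joint would pass 70% of its speed; a pose out of reach is approached as far as the arm can. A call is refused whole if a number of a shift passes 0.0417 or a number of a turn 7.16, either way. A call with a gripper value outside its range is refused whole. The fingers move at their own pace and stop on an object; the grip force is fixed at half the most. Time passes only in rows, so rows that do not move let the fingers close. It gives the time, the measured TCP pose, the force and the opening at its end, in the units of the state.
- bot.get_obs(): the state, without advancing time (a new reading comes with each control period).
- vision.camera(name): name is "side" or "top"; returns (picture, depth): 420x560x3 uint8, red, green, blue; 420x560 float32, m along the optical axis (not along the pixel's ray), 0 where there is no reading.
- vision.camera_model(name): a dict with "mtx" (3x3 intrinsics, pixels), "rvec" (rotation vector, rad) and "tvec" (3), from world to camera coordinates, as OpenCV has them. Camera axes: x right, y down, z forward; pixel columns grow to the right and rows downward; lengths in m; the calibration is good to about 2 mm. A picture is of the moment at which its call begins. camera_model takes no time and is no camera call.
- job_done(): hands the job in, once; it reports no verdict.
The state is a dict: "clock": time; "joint_pos": joint angles; "joint_vel": joint speeds; "tau": joint torques, N m; "eef_pos": TCP position; "tool_rot": TCP orientation; "ft_force": force on the tool from outside, world axes, zero at the start; "ft_torque": the same for the moment, N m; "grip_width": finger opening in m.
Only numpy, scipy, OpenCV 4.12 (cv2) and the standard library are available. Lean on these libraries where they do the work, as an engineer would, in place of code of your own. Each camera call takes 0.05 s, during which the arm holds its last target.

## Working session

There is one attempt and no reset: what is moved stays moved. The work goes in short steps, Python scripts to look and compute and a tool call to move; the robot and the scene stay as the last step left them, time stands still between calls to the robot, and variables do not carry over. Pictures are saved under pics/ and viewed, and the job is handed in when it is done.

Besides the shell and the picture viewer there is one more tool, called as name(argument=value, ...), one argument or row to a line, values as JSON. drive_tool: Moves the arm, as the interface text tells. Its arguments: {"type":"object","properties":{"steps":{"type":"array"}},"required":["steps"]}

```bash
mkdir -p pics; ls
python3 - <<'E'
from workcell import bot, vision
import cv2, numpy as np
for n in("top","side"):
    p,d=vision.camera(n); cv2.imwrite(f"pics/{n}0.png",p[:,:,::-1]); np.savez(f"{n}0.npz",p=p,d=d)
    print(n,vision.camera_model(n),(d>0).mean())
o=bot.get_obs(); print(o)
E
```

```text
pics
top {'mtx': array([[415.62878444,   0.        , 280.495536  ],
       [  0.        , 415.62878444, 202.45022994],
       [  0.        ,   0.        ,   1.        ]]), 'rvec': array([ 2.18383948, -2.16278833,  0.08352696]), 'tvec': array([-0.03299874,  0.59221451,  0.96756783])} 0.9960544217687075
side {'mtx': array([[459.37445832,   0.        , 282.51717832],
       [  0.        , 459.37445832, 208.23265893],
       [  0.        ,   0.        ,   1.        ]]), 'rvec': array([ 0.55160061, -2.51216562,  1.4106135 ]), 'tvec': array([0.50238949, 0.2360185 , 0.56959847])} 0.9959566326530612
{'clock': 0.1, 'joint_pos': array([1.11597598e+00, 2.41354922e-01, 3.82849840e-03, 1.33521650e+00,
       1.07188770e-05, 1.57079662e+00]), 'joint_vel': array([-6.49582747e-05, -1.25253069e-03,  3.42651738e-03, -3.28061595e-04,
       -1.36744866e-03,  3.33900192e-04]), 'tau': array([ 4.61140662e-04, -3.73138475e+01,  2.53009737e+01,  1.08486868e-02,
        7.22930878e-06,  4.23764575e-06]), 'eef_pos': array([0.21945223, 0.44877025, 0.3030816 ]), 'tool_rot': array([ 8.48321824e-01,  5.29480062e-01, -8.28508052e-04,  5.10795946e-04]), 'ft_force': array([0.16491519, 0.16995327, 1.21802166]), 'ft_torque': array([0.02646005, 0.00080674, 0.03398287]), 'grip_width': 0.08515023577835666}
```

View pics/top0.png

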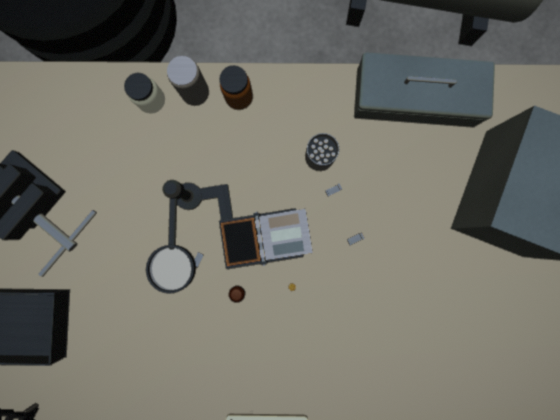

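View pics/side0.png

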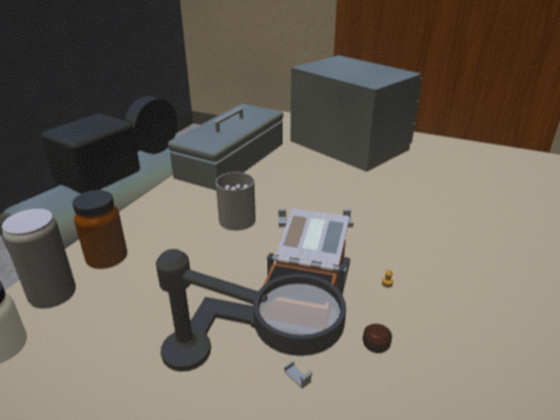

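```bash
cat > h.py <<'E'
from workcell import bot, vision
import cv2, numpy as np
def M(n):
    m=vision.camera_model(n); R,_=cv2.Rodrigues(m['rvec']); return m['mtx'],R,np.array(m['tvec']).reshape(3)
def cloud(n,d):
    K,R,t=M(n); v,u=np.mgrid[0:420,0:560]
    c=np.stack([(u-K[0,2])/K[0,0]*d,(v-K[1,2])/K[1,1]*d,d],-1)
    w=(c-t)@R; w[d<=0]=np.nan; return w
def ray(n,u,v,z):
    K,R,t=M(n); o=-R.T@t; r=R.T@np.array([(u-K[0,2])/K[0,0],(v-K[1,2])/K[1,1],1]); return o+r*(z-o[2])/r[2]
def proj(n,P):
    m=vision.camera_model(n); return cv2.projectPoints(np.array(P,float).reshape(-1,1,3),m['rvec'],m['tvec'],m['mtx'],None)[0].reshape(-1,2)
E
python3 - <<'E'
from h import *
z=np.load('top0.npz');p,d=z['p'],z['d']
cv2.imwrite('pics/crop1.png',cv2.resize(p[140:310,130:370,::-1],None,fx=3.3,fy=3.3,interpolation=cv2.INTER_CUBIC))
w=cloud('top',d)
print('bench z',np.nanmedian(w[330:400,200:300,2]))
# lens ring
m=(abs(w[...,2]-.15)<.03).astype(np.uint8); m[:,:140]=0;m[:, 225:]=0;m[:210]=0;m[300:]=0
q=w[m>0]; print('ring', len(q), q.min(0),q.max(0),np.median(q,0))
for (u,v) in [(241,240),(285,220),(285,235),(290,248),(270,240),(300,235),(305,240),(172,188),(172,268),(261,237),(225,210),(172,225),(236,293),(292,286),(321,151),(332,189),(354,239),(199,259)]: print(u,v,w[v,u].round(4))
E
```

```text
bench z -0.0008167256564340685
ring 2208 [0.39330404 0.14868631 0.12796207] [0.56452001 0.2476335  0.15913019] [0.44774348 0.19808487 0.14428896]
241 240 [0.5024 0.0623 0.0563]
285 220 [ 0.5485 -0.0383  0.0749]
285 235 [ 0.5147 -0.0386  0.0745]
290 248 [ 0.4858 -0.0501  0.0786]
270 240 [ 0.5031 -0.0045  0.0628]
300 235 [ 0.515  -0.0722  0.0802]
305 240 [ 0.504  -0.0833  0.0841]
172 188 [0.6079 0.1945 0.1685]
172 268 [0.4432 0.1968 0.1401]
261 237 [0.5097 0.0162 0.0606]
225 210 [0.5741 0.107  0.0116]
172 225 [0.5326 0.197  0.1501]
236 293 [0.3785 0.0748 0.0272]
292 286 [ 0.3957 -0.0563  0.0237]
321 151 [ 0.7087 -0.1199  0.0691]
332 189 [ 0.6286 -0.1527  0.0036]
354 239 [ 0.5073 -0.2058  0.0033]
199 259 [0.4553 0.1688 0.0022]
```

View pics/crop1.png

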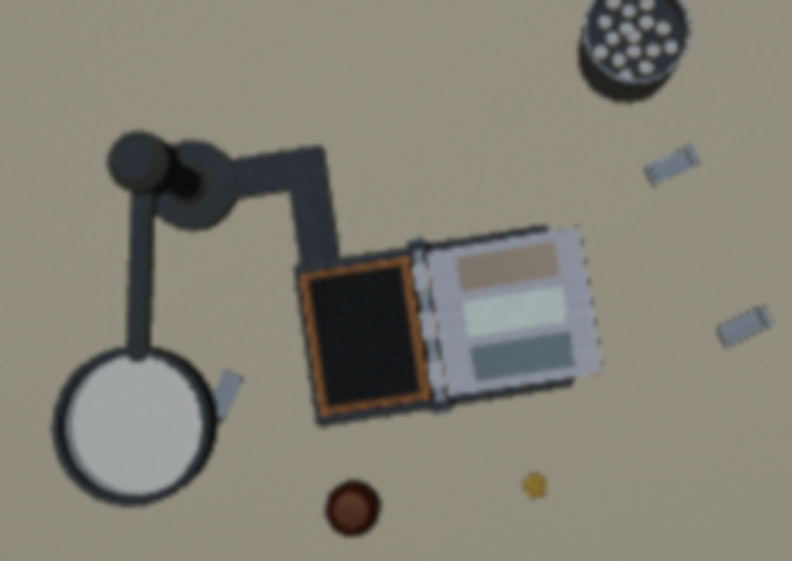

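Run:
```python
from h import *
z=np.load('top0.npz');p,d=z['p'],z['d']; w=cloud('top',d)
hsv=cv2.cvtColor(p,cv2.COLOR_RGB2HSV)
# orange bed rim
m=((hsv[...,0]>4)&(hsv[...,0]<18)&(hsv[...,1]>140)).astype(np.uint8); m[:205]=0;m[275:]=0;m[:,:215]=0;m[:,270:]=0
c=np.argwhere(m)[:,::-1].astype(np.float32); r=cv2.minAreaRect(c); b=cv2.boxPoints(r)
B=np.array([ray('top',*q,.056)for q in b]);print('bed',len(c),B.round(4)); cen=B.mean(0)
e=[B[i+1]-B[i] for i in range(3)]; print([np.linalg.norm(x).round(4) for x in e],[np.degrees(np.arctan2(x[1],x[0])).round(2) for x in e])
# leaf plane
L=w[205:272,262:312].reshape(-1,3); L=L[(L[:,2]>.062)&(L[:,2]<.13)]
cc=np.median(L,0)
for _ in range(4):
    u,s,v=np.linalg.svd(L-L.mean(0),full_matrices=False); n=v[2]*np.sign(v[2][2]); k=abs((L-L.mean(0))@n)<.003; L=L[k]
print('leaf',len(L),L.mean(0),n,'tilt',np.arccos(n[2]),'axis yaw',np.degrees(np.arctan2(n[1],n[0])))
rl=cv2.minAreaRect(L[:,:2].astype(np.float32));print('leaf rect',rl,cv2.boxPoints(rl).round(4))
# lens: glass/ring circle
mm=(w[...,2]>.11)&(w[...,2]<.18); mm[:,:140]=0;mm[:,225:]=0;mm[:236]=0;mm[300:]=0
cn,_=cv2.findContours(mm.astype(np.uint8),0,2); cn=max(cn,key=cv2.contourArea);el=cv2.minEnclosingCircle(cn);print(el,ray('top',*el[0],.145),el[1]/415.6*(0.9676-.145))
mm=(w[...,2]>.158);mm[:,:150]=0;mm[:,230:]=0;mm[:160]=0;mm[230:]=0;
q=np.argwhere(mm)[:,::-1].astype(np.float32);el=cv2.minEnclosingCircle(q);print('post',el,ray('top',*el[0],.168))
```

```text
bed 197 [[0.5402 0.1103 0.056 ]
 [0.553  0.0342 0.056 ]
 [0.4575 0.0176 0.056 ]
 [0.4448 0.0931 0.056 ]]
[np.float64(0.0772), np.float64(0.097), np.float64(0.0766)] [np.float64(-80.47), np.float64(-170.14), np.float64(99.5)]
leaf 1955 [ 0.51542714 -0.03992035  0.0741508 ] [-0.03101771  0.19931046  0.97944538] tilt 0.20310307113290427 axis yaw 98.8457052864419
leaf rect ((0.5104855298995972, -0.03584248572587967), (0.1114460676908493, 0.11467640101909637), 9.502542495727539) [[ 0.4461  0.0115]
 [ 0.465  -0.1016]
 [ 0.5749 -0.0832]
 [ 0.556   0.0299]]
((169.9131317138672, 264.3474426269531), 28.800336837768555) [0.45100937 0.20008086 0.145     ] 0.05700470905377385
post ((171.48159790039062, 188.8251495361328), 9.554207801818848) [0.60625426 0.19564992 0.168     ]
```

Run:
```python
from h import *
print([x for x in dir(bot) if x[0]!='_'],bot.tip_reach)
o=bot.get_obs()
xh=np.array([.986,.1668,0]);yh=np.array([-.1668,.986,0])
S=np.array([.5066,.0184,0])
P=lambda x,y,z:S+x*xh+y*yh+np.array([0,0,z])
for n in('top','side'):
    z=np.load(n+'0.npz');im=z['p'][:,:,::-1].copy()
    f=.2
    for q in [P(0,0,.06),P(-.05,0,.06),P(.05,0,.06),P(.05,-.115*np.cos(f),.06+.115*np.sin(f)),P(-.05,-.115*np.cos(f),.06+.115*np.sin(f)),P(.13,.16,.168),P(.05,.085,.056),P(-.05,.085,.056)]:
        u=proj(n,q)[0]; cv2.circle(im,tuple(int(round(a)) for a in u),2,(0,0,255),-1)
    cv2.imwrite(f'pics/chk_{n}.png',im[130:330,100:420] if n=='top' else im)
```

```text
['Unreachable', 'get_obs', 'tip_reach'] 0.0726
```

View pics/chk_top.png

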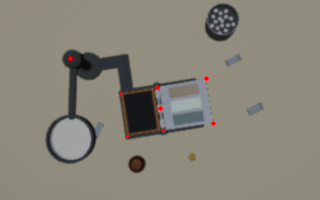

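View pics/chk_side.png

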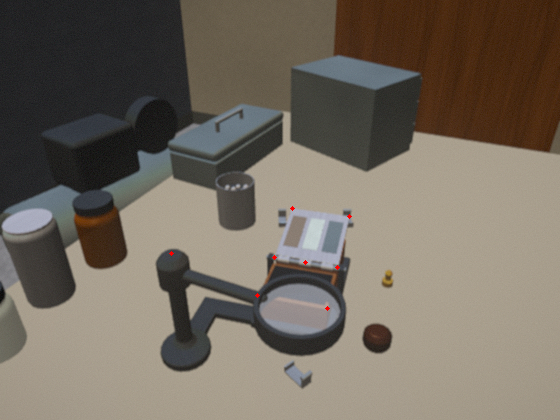

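Run:
```python
import cv2
a=cv2.imread('pics/side0.png')[180:330,230:410];cv2.imwrite('pics/crop2.png',cv2.resize(a,None,fx=4,fy=4,interpolation=2))
```

```text
(no output)
```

View pics/crop2.png

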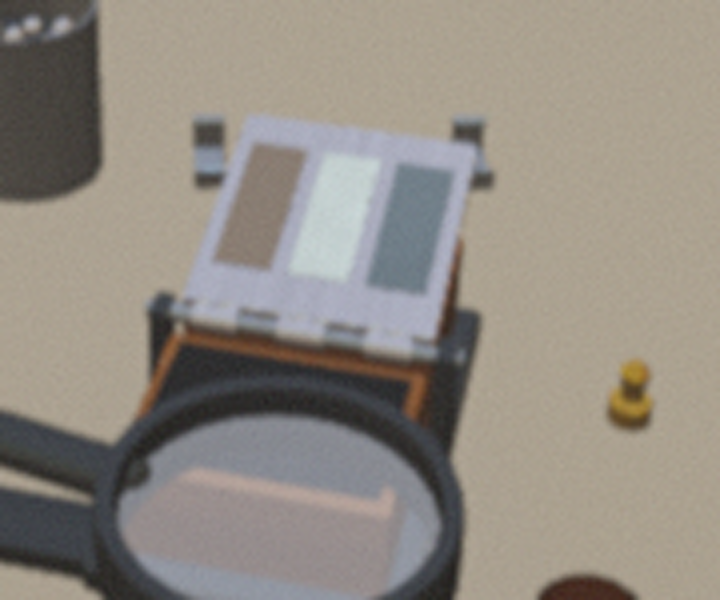

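drive_tool(
  steps=[-0.025,0.028,0,0,0,0,1,-0.025,0.028,0,0,0,0,1,-0.025,0.028,0,0,0,0,1,-0.025,0.028,0,0,0,0,1,-0.025,0.028,0,0,0,0,1,-0.025,0.028,0,0,0,0,1,-0.025,0.028,0,0,0,0,1,-0.025,0.028,0,0,0,0,1],
)

```text
clock: 0.77
eef_pos: [0.3329, 0.1693, 0.3037]
tool_rot: [0.848, 0.53, -0.0, 0.0]
ft_force: [1.5, 0.2, 1.2]
grip_width: -0.0002
```

drive_tool(
  steps=[-0.025,0.028,0,0,0,0,1,-0.025,0.028,0,0,0,0,1,-0.025,0.028,0,0,0,0,1,-0.025,0.028,0,0,0,0,1,-0.025,0.028,0,0,0,0,1,-0.025,0.028,0,0,0,0,1,-0.025,0.028,0,0,0,0,1,-0.025,0.028,0,0,0,0,1],
)

```text
clock: 1.43
eef_pos: [0.4464, -0.1089, 0.3036]
tool_rot: [0.848, 0.529, -0.0, -0.0]
ft_force: [1.4, 0.1, 0.1]
grip_width: -0.0002
```

drive_tool(
  steps=[-0.02,0.028,0,0,0,6.8,1,-0.02,0.028,0,0,0,6.8,1,-0.02,0.028,0,0,0,6.8,1,-0.02,0.02,0,0,0,6.8,1,0,0,0,0,0,6.8,1,0,0,0,0,0,6.8,1,0,0,0,0,0,6.8,1,0,0,0,0,0,6.8,1],
)

```text
clock: 2.1
eef_pos: [0.4831, -0.2311, 0.3031]
tool_rot: [0.997, 0.08, -0.001, -0.0]
ft_force: [-0.4, -0.6, 1.0]
grip_width: 0.0001
```

drive_tool(
  steps=[0.008,0,0,6.25,0,0,1,0.008,0,0,6.25,0,0,1,0.008,0,0,6.25,0,0,1,0.008,0,0,6.25,0,0,1,0.008,0,0,6.25,0,0,1,0.008,0,0,6.25,0,0,1,0.008,0,0,6.25,0,0,1,0.008,0,0,6.25,0,0,1],
)

```text
clock: 2.77
eef_pos: [0.5469, -0.2202, 0.3024]
tool_rot: [0.903, 0.075, -0.033, -0.422]
ft_force: [-54.8, 36.0, 54.0]
grip_width: 0.0002
```

```bash
cat >> h.py <<'E'
from scipy.spatial.transform import Rotation as Ro
XH=np.array([.986,.1668,0]);YH=np.array([-.1668,.986,0]);S0=np.array([.5066,.0184,0])
def st(p): r=np.array(p)-S0; return np.array([r@XH,r@YH,r[2]])
def show():
    o=bot.get_obs();R=Ro.from_quat(o['tool_rot']).as_matrix()
    B=np.stack([XH,YH,[0,0,1]])
    t=o['eef_pos']+R[:,2]*.0726
    print('t',o['clock'],'tcp',st(o['eef_pos']).round(4),'tip',st(t).round(4),'F',(B@o['ft_force']).round(1))
    print('tool axes in stand cols\n',(B@R).round(3)); print('j',o['joint_pos'].round(2)); return B@R
E
python3 -c "
from h import *;show()"
```

```text
t 2.7667 tcp [-1.000e-04 -2.420e-01  3.024e-01] tip [ 0.0003 -0.1863  0.2558] F [-48.1  44.6  54. ]
tool axes in stand cols
 [[ 1.     0.001  0.005]
 [-0.003 -0.642  0.767]
 [ 0.004 -0.767 -0.642]]
j [-0.6   0.86  0.75  2.15  0.59  0.59]
```

Run:
```python
from h import *
for n in("top","side"):
    p,d=vision.camera(n); cv2.imwrite(f"pics/{n}1.png",p[:,:,::-1])
o=bot.get_obs();show();print(o['tau'],o['joint_vel'],o['joint_pos'],o['ft_torque'])
```

```text
t 2.8667 tcp [-2.000e-04 -2.430e-01  2.945e-01] tip [-0.0003 -0.1871  0.2481] F [-1.6  1.5 -1.4]
tool axes in stand cols
 [[ 1.    -0.007 -0.001]
 [-0.003 -0.639  0.769]
 [-0.006 -0.769 -0.639]]
j [-0.6   0.87  0.74  2.14  0.58  0.59]
[  0.12532585 -64.66741562  24.93531883   4.65137243   1.97899751
  -0.31916555] [ 0.01599537 -0.11384489 -0.04489766  0.07864115 -0.04921619  0.0530515 ] [-0.60201541  0.86618849  0.74173317  2.14494028  0.58440498  0.58881575] [-0.79567494 -0.08330097  0.08539133]
```

View pics/top1.png

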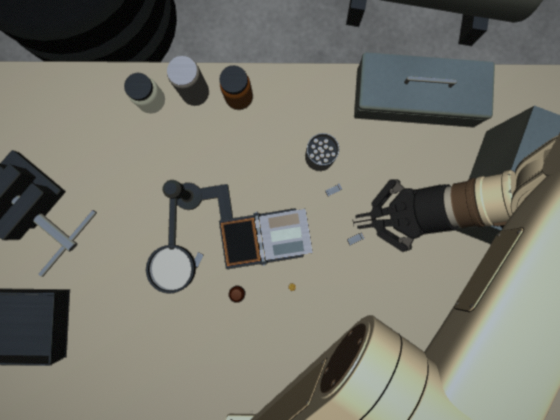

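View pics/side1.png

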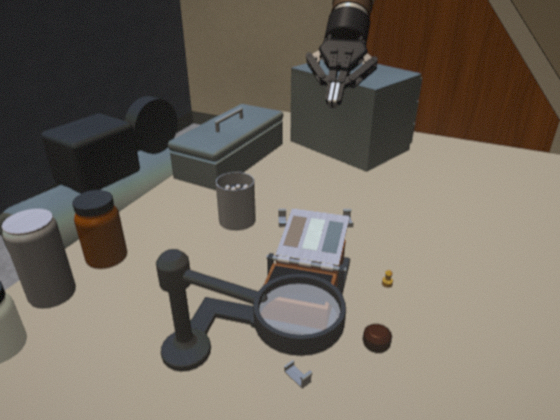

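drive_tool(
  steps=[0,0,0,0,5.4,4.5,1,0,0,0,0,5.4,4.5,1,0,0,0,0,5.4,4.5,1,0,0,0,0,5.4,4.5,1,0,0,0,0,5.4,4.5,1],
)

```text
clock: 3.28
eef_pos: [0.5447, -0.2188, 0.3042]
tool_rot: [0.883, -0.204, 0.096, -0.411]
ft_force: [-0.3, 0.2, 1.0]
grip_width: 0.0002
```

```bash
python3 -c "
from h import *;show()"
```

```text
t 3.2833 tcp [-0.002  -0.2402  0.3042] tip [ 0.0304 -0.1951  0.2575] F [-0.2  0.3  1. ]
tool axes in stand cols
 [[ 0.813 -0.374  0.447]
 [-0.582 -0.523  0.622]
 [ 0.001 -0.766 -0.643]]
j [-0.68  0.54  0.22  1.51  0.84  1.23]
```

drive_tool(
  steps=[-0.0126,0.0237,0.0242,0,0,0,1,-0.0126,0.0237,0.0242,0,0,0,1,-0.0126,0.0237,0.0242,0,0,0,1,-0.0126,0.0237,0.0242,0,0,0,1,-0.0126,0.0237,0.0242,0,0,0,1],
)

```text
clock: 3.7
eef_pos: [0.4954, -0.1762, 0.135]
tool_rot: [0.884, -0.2, 0.095, -0.411]
ft_force: [0.2, -0.3, -0.6]
grip_width: -0.0004
```

drive_tool(
  steps=[-0.0063,0.0119,0.0121,0,0,0,1,-0.0063,0.0119,0.0121,0,0,0,1,0,0,0,0,0,0,1],
)

```text
clock: 3.95
eef_pos: [0.4836, -0.1664, 0.0988]
tool_rot: [0.884, -0.202, 0.091, -0.412]
ft_force: [-1.3, 0.7, -0.1]
grip_width: 0.0001
```

Run:
```python
from h import *
p,d=vision.camera('side'); cv2.imwrite("pics/side2.png",cv2.resize(p[100:340,200:520,::-1],None,fx=2.4,fy=2.4))
show()
```

```text
t 4.0 tcp [-0.0521 -0.1797  0.1005] tip [-0.0201 -0.1343  0.0539] F [ 1.  -0.1  0.1]
tool axes in stand cols
 [[ 0.817 -0.372  0.441]
 [-0.577 -0.524  0.626]
 [-0.001 -0.766 -0.643]]
j [-0.67  0.63 -0.24  0.97  0.84  1.23]
```

View pics/side2.png

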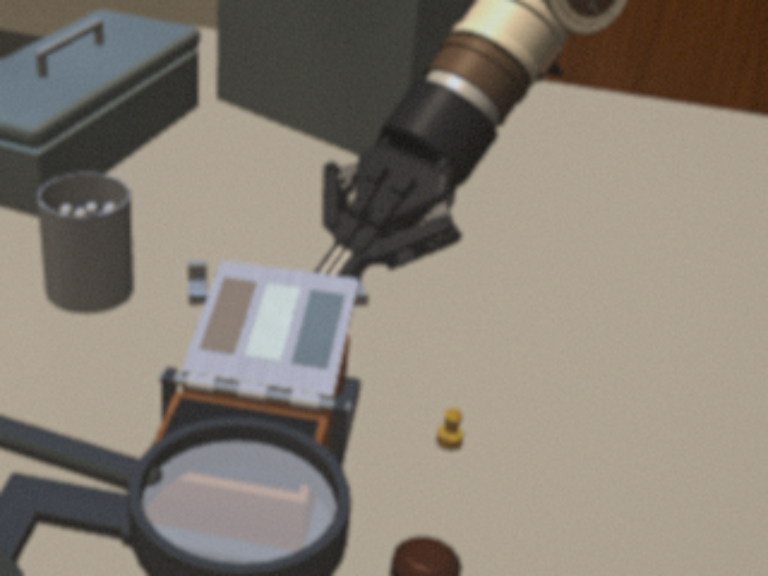

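drive_tool(
  steps=[-0.0004,-0.0044,0.006,0,0,0,1,-0.0004,-0.0044,0.006,0,0,0,1,-0.0004,-0.0044,0.006,0,0,0,1,-0.0004,-0.0044,0.006,0,0,0,1,0,0,0,0,0,0,1],
)

```text
clock: 4.42
eef_pos: [0.4989, -0.1401, 0.0993]
tool_rot: [0.884, -0.199, 0.095, -0.412]
ft_force: [-0.2, -1.1, -0.0]
grip_width: -0.0001
```

drive_tool(
  steps=[-0.0012,-0.0045,-0.0017,0,0,0,1,-0.0012,-0.0045,-0.0017,0,0,0,1,-0.0012,-0.0045,-0.0017,0,0,0,1,-0.0012,-0.0045,-0.0017,0,0,0,1,-0.0012,-0.0045,-0.0017,0,0,0,1,-0.0012,-0.0045,-0.0017,0,0,0,1],
)

```text
clock: 4.92
eef_pos: [0.4963, -0.1307, 0.1266]
tool_rot: [0.884, -0.201, 0.096, -0.411]
ft_force: [1.6, -4.6, -0.5]
grip_width: -0.0
```

Run:
```python
from h import *
p,d=vision.camera('side'); cv2.imwrite("pics/side3.png",cv2.resize(p[100:340,200:520,::-1],None,fx=2.4,fy=2.4))
show()
```

```text
t 4.9667 tcp [-0.0349 -0.1449  0.1274] tip [-0.0025 -0.0997  0.0807] F [-0.8 -3.  -0.2]
tool axes in stand cols
 [[ 0.816 -0.368  0.446]
 [-0.578 -0.527  0.623]
 [ 0.006 -0.766 -0.643]]
j [-0.6   0.55 -0.28  0.91  0.86  1.33]
```

View pics/side3.png

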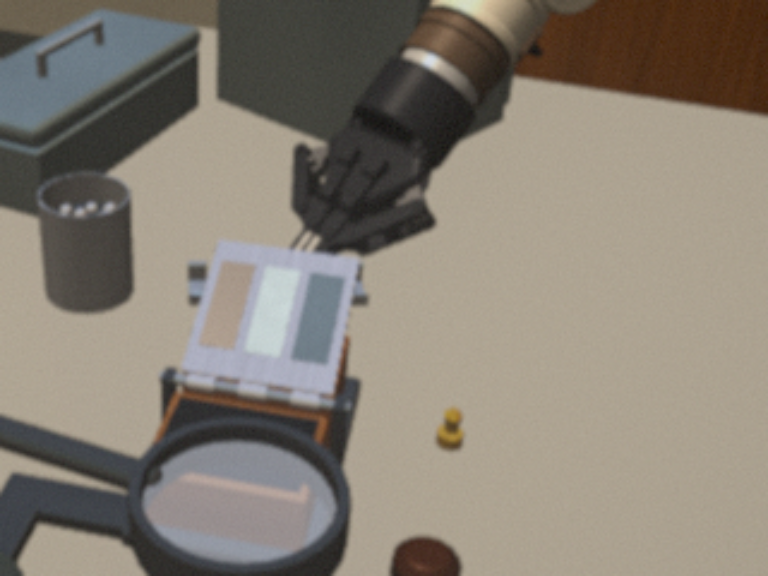

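drive_tool(
  steps=[-0.0012,-0.0045,-0.0017,0,0,0,1,-0.0012,-0.0045,-0.0017,0,0,0,1,-0.0012,-0.0045,-0.0017,0,0,0,1,-0.0012,-0.0045,-0.0017,0,0,0,1,-0.0012,-0.0045,-0.0017,0,0,0,1,-0.0012,-0.0045,-0.0017,0,0,0,1,-0.0012,-0.0045,-0.0017,0,0,0,1,-0.0012,-0.0045,-0.0017,0,0,0,1],
)

```text
clock: 5.63
eef_pos: [0.4921, -0.1134, 0.1621]
tool_rot: [0.884, -0.201, 0.094, -0.412]
ft_force: [1.1, 0.1, -1.6]
grip_width: 0.0001
```

Run:
```python
from h import *
p,d=vision.camera('side'); cv2.imwrite("pics/side4.png",cv2.resize(p[100:340,200:520,::-1],None,fx=2.4,fy=2.4))
show()
```

```text
t 5.6833 tcp [-0.0361 -0.1275  0.163 ] tip [-0.0039 -0.0821  0.1164] F [-0.6  0.1 -0.3]
tool axes in stand cols
 [[ 0.817 -0.369  0.443]
 [-0.577 -0.526  0.625]
 [ 0.003 -0.766 -0.642]]
j [-0.58  0.48 -0.29  0.95  0.86  1.36]
```

View pics/side4.png

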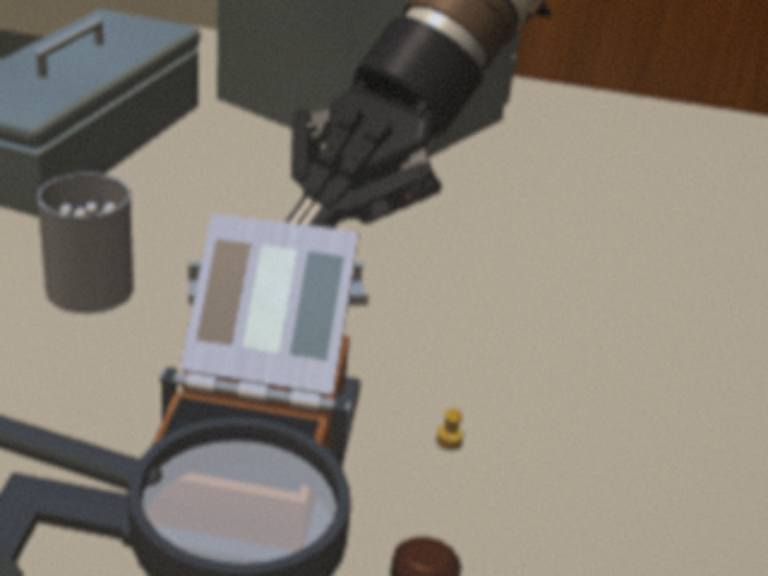

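drive_tool(
  steps=[-0.0028,-0.0044,0.0014,0,0,0,1,-0.0028,-0.0044,0.0014,0,0,0,1,-0.0028,-0.0044,0.0014,0,0,0,1,-0.0028,-0.0044,0.0014,0,0,0,1,-0.0028,-0.0044,0.0014,0,0,0,1,-0.0028,-0.0044,0.0014,0,0,0,1,-0.0028,-0.0044,0.0014,0,0,0,1,-0.0028,-0.0044,0.0014,0,0,0,1],
)

```text
clock: 6.35
eef_pos: [0.4859, -0.0758, 0.1822]
tool_rot: [0.884, -0.2, 0.095, -0.412]
ft_force: [2.2, -2.3, -1.0]
grip_width: -0.0002
```

drive_tool(
  steps=[-0.0028,-0.0044,0.0014,0,0,0,1,-0.0028,-0.0044,0.0014,0,0,0,1,-0.0028,-0.0044,0.0014,0,0,0,1,-0.0028,-0.0044,0.0014,0,0,0,1,-0.0028,-0.0044,0.0014,0,0,0,1,-0.0028,-0.0044,0.0014,0,0,0,1],
)

```text
clock: 6.85
eef_pos: [0.4805, -0.0473, 0.1966]
tool_rot: [0.884, -0.201, 0.095, -0.412]
ft_force: [-0.8, -1.1, -2.0]
grip_width: 0.0004
```

Run:
```python
from h import *
p,d=vision.camera('side'); cv2.imwrite("pics/side5.png",cv2.resize(p[100:340,200:520,::-1],None,fx=2.4,fy=2.4))
show()
```

```text
t 6.9 tcp [-0.0367 -0.0598  0.1971] tip [-0.0045 -0.0144  0.1505] F [ 0.3 -0.4 -0.6]
tool axes in stand cols
 [[ 0.817 -0.369  0.444]
 [-0.577 -0.526  0.625]
 [ 0.003 -0.767 -0.642]]
j [-0.47  0.34 -0.41  0.85  0.87  1.53]
```

View pics/side5.png

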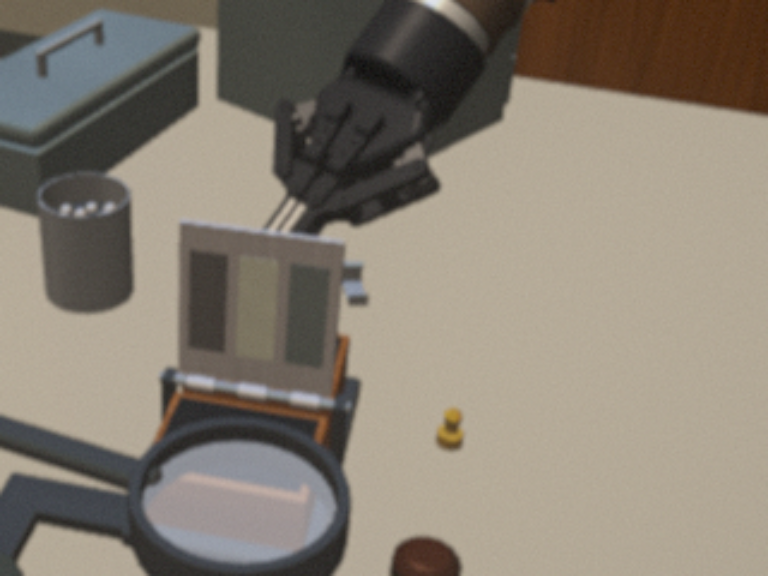

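```bash
cat >> h.py <<'E'
def plan(wps,R,tip):
    "wps: (tip stand xyz, turn deg about tool x per row, rows)"
    tip=np.array(tip)
    for w,a,n in wps:
        dd=(np.array(w)-tip)/n
        for i in range(n):
            tcp=tip-R[:,2]*.0726; R2=R@Ro.from_rotvec([np.radians(a),0,0]).as_matrix()
            tip=tip+dd; s=R.T@((tip-R2[:,2]*.0726)-tcp); R=R2
            print((s.round(4)),a)
        print('--',R[:,2].round(3))
E
python3 - <<'E'
from h import *
R=show();o=bot.get_obs()
plan([((-.003,.012,.148),-2.5,5),((-.002,.036,.138),-2.5,5),((0,.054,.125),0,4),((0,.070,.108),0,4),((0,.079,.085),0,4),((0,.080,.066),0,4)],R,[-.0045,-.0144,.1505])
E
```

```text
t 6.9 tcp [-0.0367 -0.0598  0.1971] tip [-0.0045 -0.0144  0.1505] F [ 0.3 -0.4 -0.6]
tool axes in stand cols
 [[ 0.817 -0.369  0.444]
 [-0.577 -0.526  0.625]
 [ 0.003 -0.767 -0.642]]
j [-0.47  0.34 -0.41  0.85  0.87  1.53]
[-0.0028 -0.0057  0.0038] -2.5
[-0.0028 -0.0058  0.0037] -2.5
[-0.0028 -0.006   0.0036] -2.5
[-0.0028 -0.0061  0.0035] -2.5
[-0.0028 -0.0063  0.0033] -2.5
-- [ 0.353  0.497 -0.793]
[-0.0026 -0.0052  0.0041] -2.5
[-0.0026 -0.0053  0.004 ] -2.5
[-0.0026 -0.0055  0.0039] -2.5
[-0.0026 -0.0057  0.0038] -2.5
[-0.0026 -0.0058  0.0037] -2.5
-- [ 0.246  0.345 -0.906]
[-0.0022 -0.0022  0.0046] 0
[-0.0022 -0.0022  0.0046] 0
[-0.0022 -0.0022  0.0046] 0
[-0.0022 -0.0022  0.0046] 0
-- [ 0.246  0.345 -0.906]
[-0.0023 -0.0012  0.0052] 0
[-0.0023 -0.0012  0.0052] 0
[-0.0023 -0.0012  0.0052] 0
[-0.0023 -0.0012  0.0052] 0
-- [ 0.246  0.345 -0.906]
[-0.0013  0.0008  0.006 ] 0
[-0.0013  0.0008  0.006 ] 0
[-0.0013  0.0008  0.006 ] 0
[-0.0013  0.0008  0.006 ] 0
-- [ 0.246  0.345 -0.906]
[-0.0002  0.0018  0.0044] 0
[-0.0002  0.0018  0.0044] 0
[-0.0002  0.0018  0.0044] 0
[-0.0002  0.0018  0.0044] 0
-- [ 0.246  0.345 -0.906]
```

drive_tool(
  steps=[-0.0028,-0.006,0.0036,-2.5,0,0,1,-0.0028,-0.006,0.0036,-2.5,0,0,1,-0.0028,-0.006,0.0036,-2.5,0,0,1,-0.0028,-0.006,0.0036,-2.5,0,0,1,-0.0028,-0.006,0.0036,-2.5,0,0,1],
)

```text
clock: 7.32
eef_pos: [0.4826, -0.0108, 0.2054]
tool_rot: [0.924, -0.21, 0.073, -0.313]
ft_force: [-0.5, -0.9, 0.1]
grip_width: -0.0003
```

drive_tool(
  steps=[-0.0026,-0.0055,0.0039,-2.5,0,0,1,-0.0026,-0.0055,0.0039,-2.5,0,0,1,-0.0026,-0.0055,0.0039,-2.5,0,0,1,-0.0026,-0.0055,0.0039,-2.5,0,0,1,-0.0026,-0.0055,0.0039,-2.5,0,0,1],
)

```text
clock: 7.73
eef_pos: [0.4855, 0.0254, 0.2039]
tool_rot: [0.952, -0.216, 0.05, -0.21]
ft_force: [-0.4, -0.5, 1.5]
grip_width: -0.0001
```

Run:
```python
from h import *
p,d=vision.camera('side'); cv2.imwrite("pics/side6.png",cv2.resize(p[100:340,200:520,::-1],None,fx=2.4,fy=2.4))
show()
```

```text
t 7.7833 tcp [-0.019   0.0117  0.2043] tip [-0.0011  0.0366  0.1385] F [-0.2  1.1  0.7]
tool axes in stand cols
 [[ 0.818 -0.52   0.246]
 [-0.575 -0.742  0.343]
 [ 0.004 -0.422 -0.907]]
j [-0.14  0.21 -0.38  0.84  0.41  1.91]
```

View pics/side6.png

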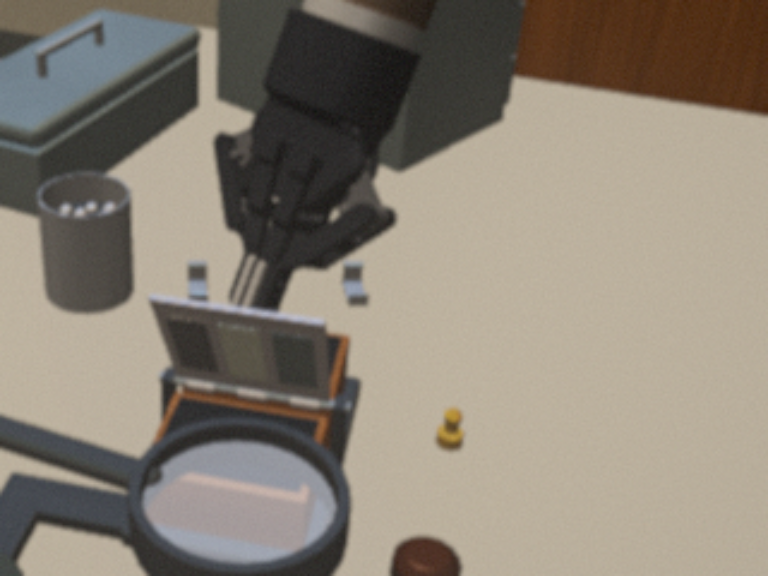

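drive_tool(
  steps=[-0.0022,-0.0022,0.0046,0,0,0,1,-0.0022,-0.0022,0.0046,0,0,0,1,-0.0022,-0.0022,0.0046,0,0,0,1,-0.0022,-0.0022,0.0046,0,0,0,1,-0.0023,-0.0012,0.0052,0,0,0,1,-0.0023,-0.0012,0.0052,0,0,0,1,-0.0023,-0.0012,0.0052,0,0,0,1,-0.0023,-0.0012,0.0052,0,0,0,1],
)

```text
clock: 8.45
eef_pos: [0.4818, 0.0585, 0.1727]
tool_rot: [0.952, -0.217, 0.049, -0.211]
ft_force: [-0.9, -1.2, -0.4]
grip_width: -0.0001
```

drive_tool(
  steps=[-0.0013,0.0008,0.006,0,0,0,1,-0.0013,0.0008,0.006,0,0,0,1,-0.0013,0.0008,0.006,0,0,0,1,-0.0013,0.0008,0.006,0,0,0,1,0,0.0018,0.0044,0,0,0,1,0,0.0018,0.0044,0,0,0,1],
)

```text
clock: 8.95
eef_pos: [0.4806, 0.0678, 0.1402]
tool_rot: [0.952, -0.216, 0.049, -0.211]
ft_force: [-1.2, 0.5, 0.9]
grip_width: 0.0002
```

Run:
```python
from h import *
p,d=vision.camera('side'); cv2.imwrite("pics/side7.png",cv2.resize(p[100:340,200:520,::-1],None,fx=2.4,fy=2.4))
show()
```

```text
t 9.0 tcp [-0.0179  0.053   0.1394] tip [-0.0001  0.0779  0.0736] F [0.5 0.8 0. ]
tool axes in stand cols
 [[ 0.817 -0.523  0.245]
 [-0.577 -0.741  0.344]
 [ 0.002 -0.422 -0.907]]
j [-0.05  0.27 -0.5   0.62  0.4   2.01]
```

View pics/side7.png

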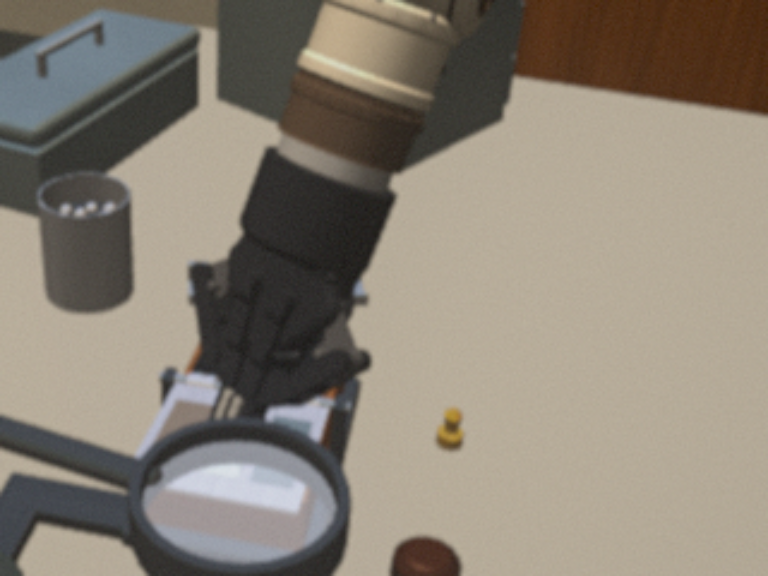

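drive_tool(
  steps=[0,0.0008,0.0018,0,0,0,1,0,0.0008,0.0018,0,0,0,1,0,0.0008,0.0018,0,0,0,1,0,0,0,0,0,0,1],
)

```text
clock: 9.33
eef_pos: [0.4808, 0.0675, 0.1347]
tool_rot: [0.952, -0.217, 0.05, -0.211]
ft_force: [-0.2, 0.1, -0.2]
grip_width: -0.0002
```

drive_tool(
  steps=[0,0.0008,0.0018,0,0,0,1,0,0.0008,0.0018,0,0,0,1,0,0,0,0,0,0,1],
)

```text
clock: 9.58
eef_pos: [0.4811, 0.0677, 0.1311]
tool_rot: [0.952, -0.216, 0.05, -0.211]
ft_force: [0.8, -0.2, 2.1]
grip_width: -0.0
```

```bash
python3 -c "
from h import *
show()"
```

```text
t 9.5833 tcp [-0.0169  0.0529  0.1311] tip [0.001  0.0778 0.0653] F [ 0.8 -0.3  2.1]
tool axes in stand cols
 [[ 0.817 -0.522  0.247]
 [-0.577 -0.741  0.344]
 [ 0.004 -0.423 -0.906]]
j [-0.05  0.29 -0.51  0.59  0.4   2.01]
```

drive_tool(
  steps=[0,0.0008,0.0018,0,0,0,1,0,0,0,0,0,0,1],
)

```text
clock: 9.75
eef_pos: [0.4813, 0.0677, 0.1306]
tool_rot: [0.952, -0.216, 0.05, -0.212]
ft_force: [-5.6, -3.1, 13.7]
grip_width: 0.0003
```

drive_tool(
  steps=[0,0.0008,0.0018,0,0,0,1,0,0,0,0,0,0,1],
)

```text
clock: 9.92
eef_pos: [0.4813, 0.0677, 0.1302]
tool_rot: [0.952, -0.217, 0.051, -0.212]
ft_force: [-12.2, -7.0, 26.9]
grip_width: -0.0
```

drive_tool(
  steps=[0,-0.004,-0.009,0,0,0,1,0,-0.0127,-0.0272,0,0,0,1,0,-0.0127,-0.0272,0,0,0,1,0,-0.0127,-0.0272,0,0,0,1,0,-0.0127,-0.0272,0,0,0,1,0,-0.0127,-0.0272,0,0,0,1],
)

```text
clock: 10.42
eef_pos: [0.48, 0.0678, 0.2883]
tool_rot: [0.952, -0.216, 0.05, -0.211]
ft_force: [1.0, 0.6, -0.7]
grip_width: -0.0
```

drive_tool(
  steps=[0,0,0,-4,0,0,1,0,0,0,-4,0,0,1,0,0,0,-4,0,0,1,0,0,0,-4,0,0,1,0,0,0,-4,0,0,1,0,0,0,-5,0,0,1],
)

```text
clock: 10.92
eef_pos: [0.4803, 0.0674, 0.2873]
tool_rot: [0.975, -0.222, 0.002, 0.002]
ft_force: [0.2, 0.8, -0.8]
grip_width: -0.0
```

Run:
```python
from h import *
show()
for n in('top','side'):
    p,d=vision.camera(n);np.savez(n+'8.npz',p=p,d=d);cv2.imwrite(f"pics/{n}8.png",p[:,:,::-1])
```

```text
t 10.9167 tcp [-0.0177  0.0527  0.2873] tip [-0.0176  0.0524  0.2147] F [ 0.3  0.8 -0.8]
tool axes in stand cols
 [[ 0.816 -0.578  0.002]
 [-0.578 -0.816 -0.005]
 [ 0.004  0.003 -1.   ]]
j [ 0.14  0.22 -0.07  1.28 -0.01  2.16]
```

View pics/top8.png

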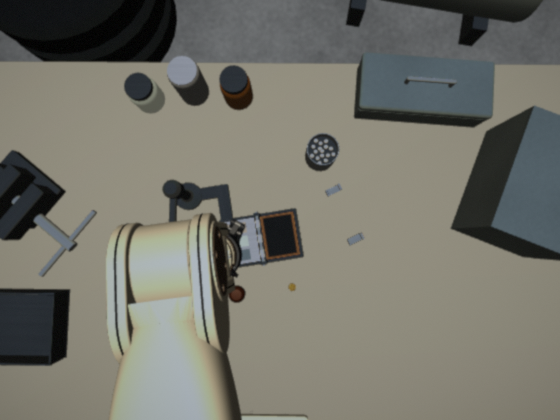

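View pics/side8.png

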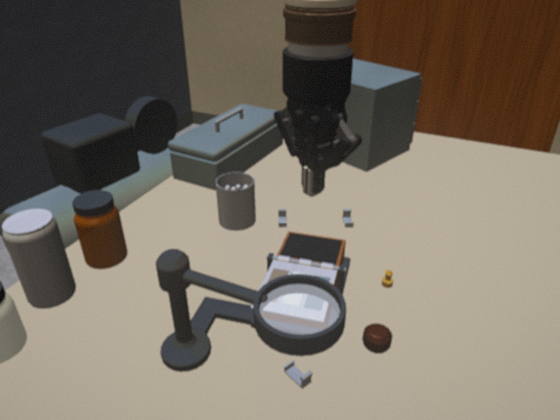

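Run:
```python
from h import *
for n,dim in(('top',0),('side',0)):
    w=cloud(n,np.load(n+'8.npz')['d']).reshape(-1,3); w=w[~np.isnan(w[:,0])]
    r=w-S0; q=np.stack([r@XH,r@YH,w[:,2]],1)
    for a in (-.07,-.03,.01,.02,.03,.04,.05,.06,.07,.08,.1):
        k=(abs(q[:,1]-a)<.005)&(abs(q[:,0])<.045)&(q[:,2]<.11)
        if k.sum()>5: print(n,a,k.sum(),np.median(q[k,2]).round(4))
```

```text
top -0.07 171 0.0562
top -0.03 170 0.0563
top 0.01 172 0.061
top 0.02 175 0.0614
top 0.03 161 0.0615
top 0.04 119 0.0618
top 0.05 26 0.0618
top 0.07 6 0.0612
side -0.07 185 0.0555
side -0.03 221 0.0556
side 0.01 249 0.0606
side 0.02 253 0.0607
side 0.03 194 0.061
side 0.04 69 0.061
side 0.05 33 0.0609
side 0.06 9 0.0608
```

drive_tool(
  steps=[-0.0178,-0.026,0,0,0,0,1,-0.0178,-0.026,0,0,0,0,1,-0.0178,-0.026,0,0,0,0,1,-0.0178,-0.026,0,0,0,0,1,-0.0178,-0.026,0,0,0,0,1,-0.0178,-0.026,0,0,0,0,1,-0.0178,-0.026,0,0,0,0,1,0,0,0,0,0,0,1],
)

```text
clock: 11.68
eef_pos: [0.446, 0.2902, 0.2862]
tool_rot: [0.976, -0.219, 0.001, -0.002]
ft_force: [0.3, -0.5, 0.5]
grip_width: 0.0002
```

Run:
```python
from h import *
show();print(bot.get_obs()['eef_pos'])
for n in('side',):
    p,d=vision.camera(n);np.savez(n+'9.npz',p=p,d=d);cv2.imwrite(f"pics/{n}9.png",p[:,:,::-1])
```

```text
t 11.6833 tcp [-0.0144  0.2781  0.2862] tip [-0.0142  0.2783  0.2136] F [ 0.3 -0.5  0.5]
tool axes in stand cols
 [[ 0.82  -0.573  0.003]
 [-0.573 -0.82   0.003]
 [ 0.001 -0.004 -1.   ]]
j [0.58 0.31 0.05 1.31 0.   2.59]
[0.446006   0.29018812 0.28617158]
```

View pics/side9.png

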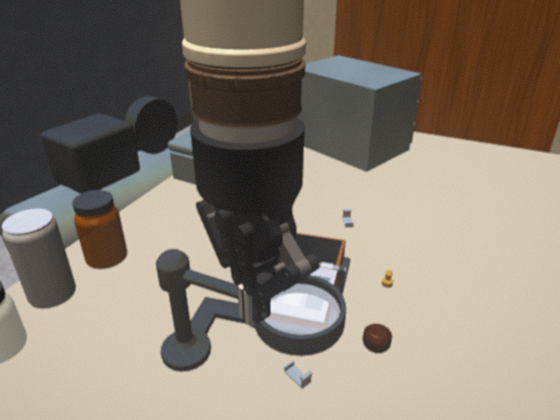

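drive_tool(
  steps=[0,0,0.025,0,0,0,1,0,0,0.025,0,0,0,1,0,0,0.022,0,0,0,1,0,0,0,0,0,0,1],
)

```text
clock: 12.07
eef_pos: [0.4449, 0.2829, 0.21]
tool_rot: [0.975, -0.223, -0.002, 0.003]
ft_force: [-0.7, -1.7, -1.0]
grip_width: -0.0001
```

Run:
```python
from h import *
# lens start angle and pushing waypoints (world) tip centre, gap = 50+12 mm, tangential behind lens
pv=S0+.13*XH+.16*YH; L0=np.array([.4495,.199,0]); L1=S0+.0575*YH
a0=np.arctan2(*(L0-pv)[1::-1]);a1=np.arctan2(*(L1-pv)[1::-1]); a0%=2*np.pi;a1%=2*np.pi
print(pv,L1,a0,a1,a1-a0)
o=bot.get_obs();print(o['eef_pos'])
R=Ro.from_quat(o['tool_rot']).as_matrix()
prev=o['eef_pos'].copy();prev[2]=0
for a in np.linspace(a0,a1,9):
    L=pv+.1655*np.array([np.cos(a),np.sin(a),0]); t=np.array([-np.sin(a),np.cos(a),0]); W=L-t*.062
    print(a.round(3),W.round(4),'tool d',(R.T@(W-prev)).round(4)[:2]); prev=W
```

```text
[0.608092 0.197844 0.      ] [0.497009 0.075095 0.      ] 3.1343036382090323 3.976840004820884 0.8425363666118515
[0.44486871 0.28289447 0.21004899]
3.134 [0.443 0.261 0.   ] tool d [0.0078 0.0205]
3.24 [0.4373 0.2433 0.    ] tool d [0.0025 0.0184]
3.345 [0.4335 0.2251 0.    ] tool d [0.0045 0.0181]
3.45 [0.4316 0.2066 0.    ] tool d [0.0063 0.0175]
3.556 [0.4316 0.188  0.    ] tool d [0.0081 0.0167]
3.661 [0.4336 0.1695 0.    ] tool d [0.0098 0.0158]
3.766 [0.4376 0.1514 0.    ] tool d [0.0114 0.0147]
3.872 [0.4434 0.1337 0.    ] tool d [0.0129 0.0134]
3.977 [0.4511 0.1167 0.    ] tool d [0.0143 0.0119]
```

drive_tool(
  steps=[0.0026,0.0068,0,0,0,0,1,0.0026,0.0068,0,0,0,0,1,0.0026,0.0068,0,0,0,0,1,0.0012,0.0092,0,0,0,0,1,0.0012,0.0092,0,0,0,0,1,0.0022,0.009,0,0,0,0,1,0.0022,0.009,0,0,0,0,1],
)

```text
clock: 12.65
eef_pos: [0.4358, 0.2276, 0.2155]
tool_rot: [0.975, -0.222, 0.002, -0.001]
ft_force: [0.9, 1.6, 0.6]
grip_width: -0.0001
```

drive_tool(
  steps=[0.0032,0.0088,0,0,0,0,1,0.0032,0.0088,0,0,0,0,1,0.004,0.0084,0,0,0,0,1,0.004,0.0084,0,0,0,0,1],
)

```text
clock: 12.98
eef_pos: [0.4337, 0.1902, 0.2147]
tool_rot: [0.975, -0.222, 0.001, 0.0]
ft_force: [0.3, 1.6, -0.0]
grip_width: -0.0001
```

```bash
cat >> h.py <<'E'
def lens(pic=None):
    p,d=vision.camera('side')
    if pic: cv2.imwrite(pic,p[:,:,::-1])
    return p,d
E
python3 - <<'E'
from h import *
show();print(bot.get_obs()['eef_pos'])
lens('pics/side10.png'); p,d=vision.camera('top');cv2.imwrite('pics/top10.png',p[:,:,::-1])
E
```

```text
t 12.9833 tcp [-0.0433  0.1816  0.2147] tip [-0.0431  0.1814  0.1421] F [ 0.5  1.6 -0. ]
tool axes in stand cols
 [[ 0.817 -0.577  0.003]
 [-0.577 -0.817 -0.001]
 [ 0.003 -0.    -1.   ]]
j [ 0.41  0.25 -0.23  1.09 -0.    2.43]
[0.43365734 0.19019408 0.21468932]
```

View pics/side10.png

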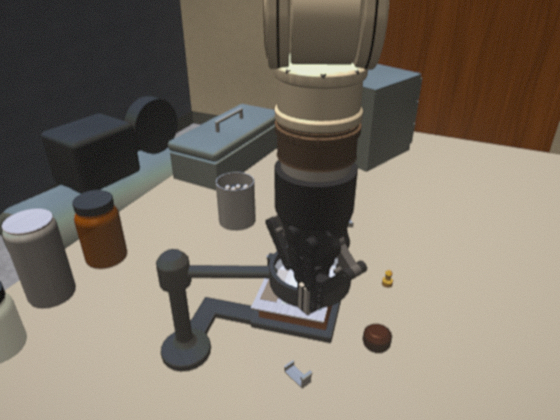

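View pics/top10.png

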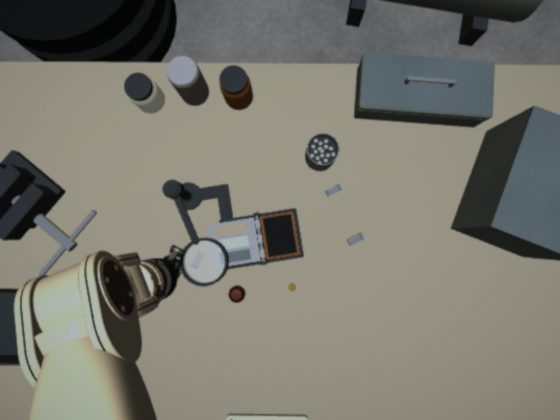

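drive_tool(
  steps=[0.0049,0.0079,0,0,0,0,1,0.0049,0.0079,0,0,0,0,1,0.0057,0.0074,0,0,0,0,1,0.0057,0.0074,0,0,0,0,1,0,0,0,0,0,0,1],
)

```text
clock: 13.5
eef_pos: [0.4398, 0.1524, 0.2146]
tool_rot: [0.975, -0.223, 0.002, 0.001]
ft_force: [-0.0, 0.4, -0.2]
grip_width: -0.0002
```

```bash
cat >> h.py <<'E'
def meas(tag):
    p,d=vision.camera('top');np.savez(f'top{tag}.npz',p=p,d=d);cv2.imwrite(f'pics/top{tag}.png',cv2.resize(p[150:310,130:330,::-1],None,fx=4,fy=4,interpolation=2))
    g=cv2.medianBlur(cv2.cvtColor(p,cv2.COLOR_RGB2GRAY),3); u=cv2.resize(g,None,fx=4,fy=4,interpolation=2)
    roi=u[4*200:4*300,4*170:4*290]
    c=cv2.HoughCircles(roi,cv2.HOUGH_GRADIENT,1.5,400,param1=100,param2=20,minRadius=75,maxRadius=112)
    if c is None: print('none');return
    x,y,r=c[0][0]; x=170+(x-1.5)/4;y=200+(y-1.5)/4;r/=4
    w=ray('top',x,y,.150); print('circle',x,y,r,'r m',r/415.6*(.9676-.15),'stand',st(w).round(4))
    pv=S0+.13*XH+.16*YH; v=(w-pv);print('radius',np.hypot(v[0],v[1]),'ang',np.arctan2(v[1],v[0])%(2*np.pi)-3.977)
E
python3 - <<'E'
from h import *
show();print(bot.get_obs()['eef_pos']);meas('11')
E
```

```text
t 13.5 tcp [-0.0435  0.1432  0.2146] tip [-0.0434  0.143   0.142 ] F [ 0.   0.4 -0.2]
tool axes in stand cols
 [[ 0.815 -0.579  0.002]
 [-0.579 -0.815 -0.003]
 [ 0.004  0.001 -1.   ]]
j [ 0.34  0.23 -0.25  1.09 -0.    2.36]
[0.43980964 0.15237462 0.21463901]
circle 218.9375 252.6875 20.8875 r m 0.041091483 stand [-0.0166  0.0834  0.15  ]
radius 0.1654174439157426 ang -0.1864073381403979
```

View pics/top11.png

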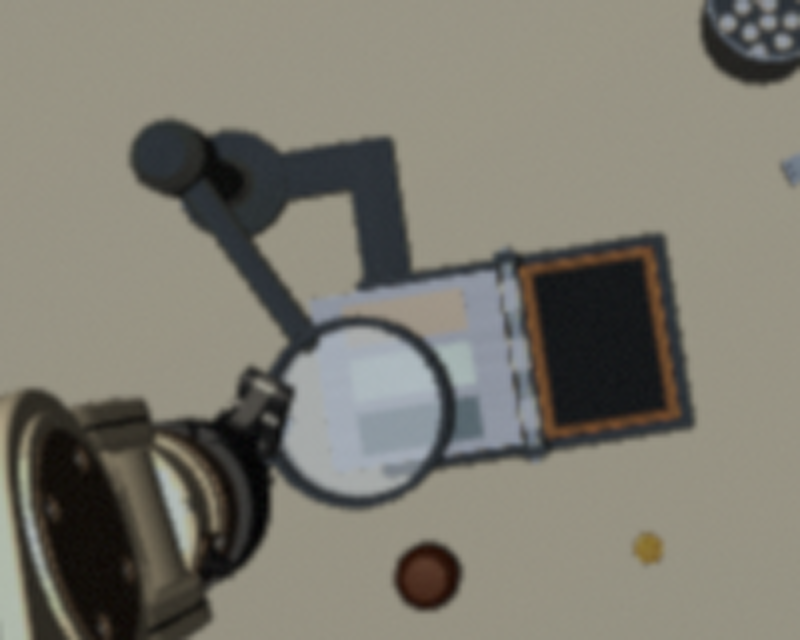

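drive_tool(
  steps=[0.0046,0.005,0,0,0,0,1,0.0048,0.0049,0,0,0,0,1,0.0049,0.0047,0,0,0,0,1,0.0049,0.0046,0,0,0,0,1,0,0,0,0,0,0,1,0,0,0,0,0,0,1],
)

```text
clock: 14.05
eef_pos: [0.4487, 0.1279, 0.2147]
tool_rot: [0.975, -0.223, 0.001, 0.001]
ft_force: [-0.3, 1.0, 0.0]
grip_width: -0.0002
```

Run:
```python
from h import *
show();print(bot.get_obs()['eef_pos']);meas('12')
```

```text
t 14.05 tcp [-0.0388  0.1176  0.2147] tip [-0.0387  0.1175  0.1421] F [-0.1  1.   0. ]
tool axes in stand cols
 [[ 0.816 -0.578  0.002]
 [-0.578 -0.816 -0.002]
 [ 0.003  0.001 -1.   ]]
j [ 0.28  0.24 -0.24  1.09 -0.    2.3 ]
[0.44869232 0.12791704 0.21473535]
circle 228.3125 244.8125 20.55 r m 0.040427525 stand [-0.0036  0.0619  0.15  ]
radius 0.1657912464625966 ang -0.03435300019249077
```

View pics/top12.png

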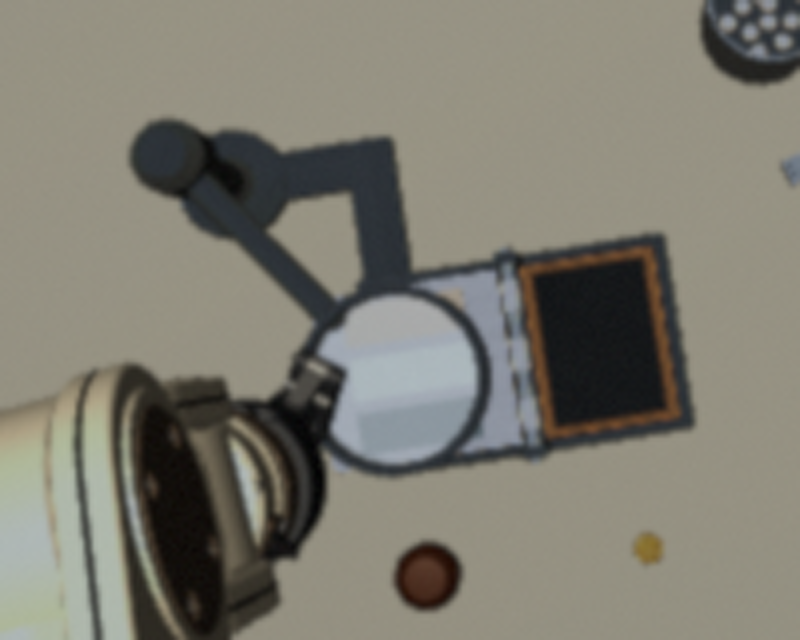

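drive_tool(
  steps=[0.0015,0.0013,0,0,0,0,1,0.0015,0.0013,0,0,0,0,1,0.0015,0.0012,0,0,0,0,1,0,0,0,0,0,0,1,0,0,0,0,0,0,1],
)

```text
clock: 14.52
eef_pos: [0.4511, 0.1233, 0.2148]
tool_rot: [0.975, -0.222, 0.002, 0.0]
ft_force: [-0.7, 0.7, -0.1]
grip_width: -0.0001
```

Run:
```python
from h import *
print(bot.get_obs()['eef_pos']);meas('13')
```

```text
[0.451064   0.12329095 0.21481751]
circle 229.0625 242.9375 21.225 r m 0.041755438 stand [-0.      0.0598  0.15  ]
radius 0.16419380050172708 ang -0.01112232604066321
```

drive_tool(
  steps=[-0.0055,-0.0055,0,0,0,0,1,-0.014,-0.014,0,0,0,0,1,-0.02,-0.02,0,0,0,0,1,-0.02,-0.02,0,0,0,0,1,-0.02,-0.02,0,0,0,0,1,0,-0.03,0,0,0,0,1,0,-0.03,0,0,0,0,1,0,0,0,0,0,0,1],
)

```text
clock: 15.23
eef_pos: [0.4415, 0.2884, 0.2148]
tool_rot: [0.975, -0.22, 0.003, -0.002]
ft_force: [1.2, -0.2, 0.9]
grip_width: -0.0002
```

Run:
```python
from h import *
show();print(bot.get_obs()['eef_pos']);meas('14');lens('pics/side14.png')
z=np.load('top14.npz');w=cloud('top',z['d'])
m=(w[...,2]>.115)&(w[...,2]<.165);m[:215]=0;m[280:]=0;m[:,:195]=0;m[:,260:]=0
print(m.sum());
```

```text
t 15.2333 tcp [-0.0192  0.277   0.2148] tip [-0.0187  0.2771  0.1422] F [ 1.2 -0.4  0.9]
tool axes in stand cols
 [[ 0.819 -0.574  0.007]
 [-0.574 -0.819  0.001]
 [ 0.005 -0.005 -1.   ]]
j [ 0.58  0.35 -0.09  1.13 -0.    2.59]
[0.44149834 0.28835056 0.21480328]
circle 229.8125 243.3125 20.775 r m 0.040870164 stand [-0.0011  0.0583  0.15  ]
radius 0.16586275627429334 ang -0.008040063881014081
1983
```

View pics/top14.png

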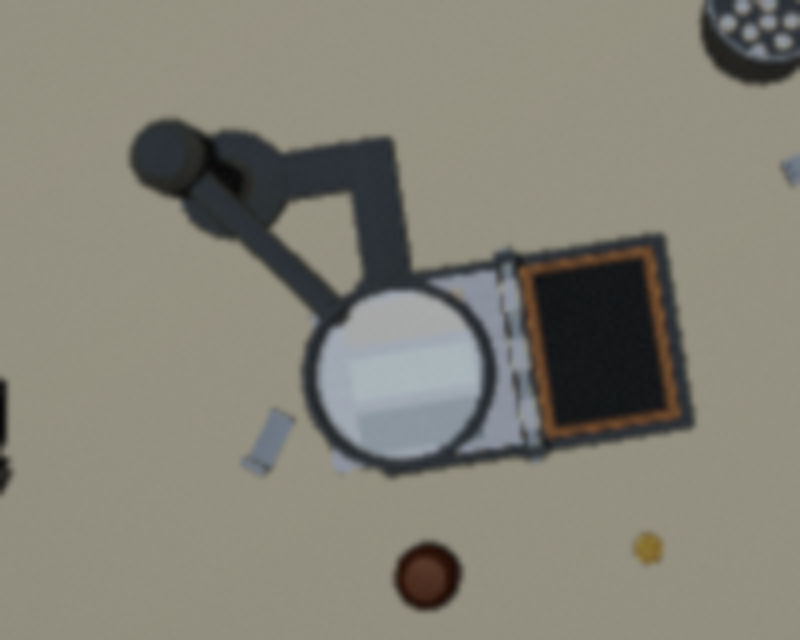

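View pics/side14.png

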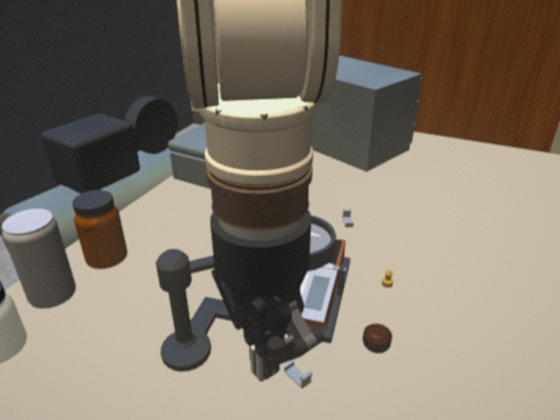

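Run:
```python
from h import *
a=np.load('top0.npz');b=np.load('top14.npz')
for nm,(u0,u1,v0,v1) in dict(clips=(322,370,180,250),knob=(226,248,284,305),fit=(284,300,278,296),tin=(300,345,128,175)).items():
    print(nm,np.abs(a['p'][v0:v1,u0:u1].astype(int)-b['p'][v0:v1,u0:u1]).mean().round(2))
w=cloud('top',b['d']).reshape(-1,3);w=w[~np.isnan(w[:,0])];r=w-S0;q=np.stack([r@XH,r@YH,w[:,2]],1)
for y,lo,hi in((.02,-.045,.045),(.105,-.05,-.038),(.11,-.05,.02)):
    k=(abs(q[:,1]-y)<.005)&(q[:,0]>lo)&(q[:,0]<hi)&(q[:,2]<.1)&(q[:,2]>.03); print(y,k.sum(),np.median(q[k,2]).round(4))
k=(q[:,2]>.147)&(q[:,2]<.16)&(np.hypot(q[:,0],q[:,1]-.0575)<.06); print('ring pts',k.sum(),cv2.minEnclosingCircle(q[k&(np.hypot(q[:,0],q[:,1]-.0575)<.054)][:,:2].astype(np.float32)))
```

```text
clips 2.44
knob 1.92
fit 2.43
tin 2.03
0.02 93 0.0615
0.105 13 0.0625
0.11 19 0.0625
ring pts 475 ((0.0007884842925705016, 0.06045539304614067), 0.051264144480228424)
```

drive_tool(
  steps=[0,0,-0.025,0,0,0,1,0,0,-0.025,0,0,0,1,0,0,0,0,0,0,1,0,0,0,0,0,0,1],
)

```text
clock: 15.67
eef_pos: [0.4399, 0.283, 0.2662]
tool_rot: [0.975, -0.223, 0.003, -0.001]
ft_force: [0.6, 0.5, -0.3]
grip_width: -0.0001
```

```bash
python3 -c "
from workcell import job_done
print(job_done())"
```

```text
the job is handed in; nothing more can be done
None
```

I turned the leaf over with the closed fingertips and pressed it flat on the +y bed. I then pushed the magnifier round until its lens sat over the leaf, backed the arm off and handed in at about 15.7 s.

- **Leaf:** the depth readings put its top at 61 to 62.5 mm from the spine out to the free edge, where flat is 62 mm. The last press on the leaf bottomed out at about 30 N.
- **Lens:** two estimates put its centre at (-1, 58.3) mm and (0.8, 60.5) mm in the stand frame. The target is (0, 57.5) mm. They differ by about 2 mm and both suggest the lens is 1 to 2 mm short. I left it there because that is within the camera calibration.
- **Loose things:** the knob, fitting, tin and two of the clips look the same in the first and last top pictures. The third clip was partly hidden by the lens at the start and is about where it was, but I checked it only by eye.
- **Force spike:** at 2.8 s, while tilting the tool in free air, joint 4 reached its limit (2.145 of 2.15 rad a moment later). The wrist force briefly read about 85 N, which is under the 120 N limit. I saw no contact in the pictures, and I changed the tool's heading to get clear of it. I can't tell whether joint 4 went past its range in that instant.

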